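# Warm the green-banded mug on the twin cup warmer

## Robot

A 6-joint arm with a two-finger parallel gripper is mounted at the origin on a cart in front of the work surface, level with it; the furniture and walls round the work are solid. World frame = base frame: x ahead of the robot, y to its left, z up, the work surface at z = 0. Lengths are in mm, angles in rad, forces in N, time in s.
With the tool pointing down it reaches from about 350 to 775 mm from the base axis. Payload 7.3 kg.
Tool frame: the origin (TCP) lies at the very end of the fingers, on their centre line; the grasp point (between the pads) lies 19 mm behind it; z points along the fingers, y is the line along which they close (so a half turn about z gives the same grasp; the last joint's range is limited). The gripper opens to 92 mm and grips with 3 to 60 N. Pads are 19 mm wide; open, the fingers measure 130 mm over their backs; the gripper's body (75 mm by 190 mm) begins 47 mm behind the grasp point.
Start: joints at [-1.475, 0.342, 1.524, -0, 1.275, -0.146], TCP at [125.733, -509.741, 226.741] pointing down, gripper open.
Joint ranges: [-2.53, 2.53], [-0.77, 2.02], [0.04, 2.7], [-1, 4.14], [0.28, 2.66], [-3.11, 3.11]. Speed limits (rad/s): [2.57, 2.57, 3.14, 3.14, 3.14, 3.14].

## Interface

Orientations are given as [roll, pitch, yaw] about the fixed x, y, z axes, in that order (R = Rz(yaw) Ry(pitch) Rx(roll)).
In Python, from plant import * gives the robot as it stands.
- The arm moves only by the tool arm_command, never from a script. Its arguments are lists of equal length, an entry for each row: "gripper": the finger opening in mm, from 0 to 91.8; "dp": the shift along the tool's x, y, z in units of 25 mm (1.0 is 25 mm), a list of three; "twist": the turn about the tool's z in units of 5 degrees (1.0 is 5 degrees). A call has exactly 5 rows; each row shifts and turns the commanded pose from where the row before left it, along the tool's axes as they then stand; what a row does not reach is not made up. A row lasts 1/8 s, in which the tool goes at most 62.5 mm and 10.7 degrees, less where a joint would pass 70% of its speed; a pose out of reach is approached as far as the arm can. A call is refused whole if a number of a shift passes 1 or a number of a turn 1, either way. A call with a gripper value outside its range is refused whole. The fingers move at their own pace and stop on an object; the grip force is fixed at half the most. Time passes only in rows, so rows that do not move let the fingers close, or fill a call up. It gives the time, the measured TCP pose, the force, the opening and the grip force at its end, in the units of the state.
- get_obs(): the state, without advancing time (a new reading comes with each control period).
- capture(name): name is "scene" or "side" or "wrist"; returns the picture (480x640x3 uint8, red, green, blue); there is no depth.
- get_calibration(name): a dict with "mtx" (3x3 intrinsics, pixels), "dist_coeffs" ([k1, k2, p1, p2, k3] as OpenCV has them; the pictures are not rectified), "position" and "attitude" of the camera in the world; the wrist camera has in their place "mount" (4x4, takes a point from camera to tool coordinates, whose origin is the TCP and whose axes are the flange's). Camera axes: x right, y down, z forward; pixel columns grow to the right and rows downward; lengths in mm; the calibration is good to about 2 mm. A picture is of the moment at which its call begins: read the wrist's pose just before it. get_calibration takes no time and is no camera call.
- close_job(): hands the job in; it is judged then, once.
The state is a dict: "time": time; "joint_positions": joint angles; "dq": joint speeds; "tau": joint torques, N m; "tool_pos": TCP position; "tcp_rot": TCP orientation; "contact_force": force on the tool from outside, world axes, zero at the start; "moment": the same for the moment, N m; "grip_width": finger opening in mm; "finger_force": force on a finger pad.
Only numpy, scipy, OpenCV 4.12 (cv2) and the standard library are available. Lean on these libraries where they do the work, as an engineer would, in place of code of your own. Each camera call takes 0.05 s, during which the arm holds its last target. There are 200 camera calls.

## Task

Start the cup warmer for the mug with the green band: press the red rocker switch over to on, then press the grey key for the side on which the green-banded mug stands all the way down and let it come up, and then press the blue lock key and keep it fully down for about two seconds before letting go. Only press: leave the other grey key alone, never press a key before the rocker is on, nor two keys together, and do not lift or shift the warmer, the mugs, the spice jar or the teaspoon.

Things in the scene. Friction and masses are not known exactly. Their poses are not given: they have to be found in the camera images.
- warmer: loose twin cup warmer, white with black top, 240 x 340 x 46 mm, about 1.8 kg, on a wooden board over the hob, underside at z = 47 mm. Origin: centre of its underside; z up, x from the controls to the mugs, y to the left. Zone centres at x 50, y +83 (left) and -83 mm. Control strip at x -85 mm: red rocker y +135, grey keys +50 and -50, blue lock key -135. Nothing stands over the controls
- main_switch (a joint): red rocker, 56 mm long along the warmer's x, 30 wide, hinged across its middle. Off at the start: the half nearer the robot (-x, with a short white bar) stands up. Press that half straight down about 20 mm from the middle; it sinks about 6 mm there. Value: 0 off, 0.30 rad fully on (over 0.24 counts). About 2 N moves it; it stays where it is left
- switch_press (a point): point on the rocker's top face in the middle of its near half, 20 mm from the hinge (it moves with the rocker): press down here; about 58 mm above the warmer's underside when off, 52 mm when on
- left_key (a joint): left grey spring key, round, diameter 30 mm, its flat top 9 mm above the panel when up; slides straight down 5 mm to its stop against a spring (1.5 N to start, 4 N at the stop), comes back up when released. Value: 0 up, 0.005 m fully pressed
- left_key_top (a point): centre of the top of the left grey key (moves with it); 55 mm above the warmer's underside when up
- right_key (a joint): right grey spring key, round, diameter 30 mm, its flat top 9 mm above the panel when up; slides straight down 5 mm to its stop against a spring (1.5 N to start, 4 N at the stop), comes back up when released. Value: 0 up, 0.005 m fully pressed
- right_key_top (a point): centre of the top of the right grey key (moves with it); 55 mm above the warmer's underside when up
- lock_key (a joint): blue spring key, round, diameter 30 mm, its flat top 9 mm above the panel when up; slides straight down 5 mm to its stop against a spring (1.5 N to start, 4 N at the stop), comes back up when released. Value: 0 up, 0.005 m fully pressed
- lock_key_top (a point): centre of the top of the blue lock key with a small white padlock mark (moves with it); 55 mm above the warmer's underside when up
- green_mug: white mug with a broad dark green band, 82 x 112 x 94 mm, loose, upright on the left or the right zone of the warmer. Origin: middle of its underside, handle included; z up, handle towards -y. The sign of its y in the warmer's frame tells the side (+ left, - right)
- leaf_mug: white mug with small scattered green leaves, 92 x 127 x 95 mm, loose, upright on the other zone. Origin: middle of its underside, handle included; z up, handle towards -y
- spice_jar: spice jar with a yellow cap, 45 mm wide, 100 mm tall, loose, upright on the board in front of the warmer, to the left. Origin: centre of its underside
- teaspoon: metal teaspoon, 137 x 28 x 13 mm, loose, lying on the board in front of the warmer, to the right. Origin: middle of its underside, long axis x

How it is judged:
By the outcome, as a careful person would: the job done as asked, in the order asked, and still so for the second after the job is handed in, with the robot touching nothing.
It also fails if it takes over 48 s, if anything falls off the work surface, if the arm or the gripper's body presses on something with over 40 N, if the wrist force passes 120 N, or if a joint passes its speed limit or range.

## Working session

There is one attempt and no reset: what is moved stays moved. The work goes in short steps, Python scripts to look and compute and a tool call to move; the robot and the scene stay as the last step left them, time stands still between calls to the robot, and variables do not carry over. Pictures are saved under pics/ and viewed, at most 10 in all, crops included, and the job is handed in when it is done.

Besides the shell and the picture viewer there is one more tool, called after "Call:" by a JSON object that holds its "api" and its "payload", one argument or row to a line. arm_command: Moves the arm, as the interface text tells. Its arguments: {"type":"object","properties":{"gripper":{"type":"array"},"dp":{"type":"array"},"twist":{"type":"array"}},"required":["gripper","dp","twist"]}

```bash
ls; mkdir -p pics
python3 - <<'E'
from plant import *
import cv2
for n in("scene","side"):
    cv2.imwrite(f"pics/{n}0.png",capture(n)[:,:,::-1]); c=get_calibration(n); print(n,c)
print(get_calibration("wrist"))
print(get_obs())
E
```

```text
pics
scene {'mtx': array([[464.29587497,   0.        , 318.8778996 ],
       [  0.        , 464.29587497, 241.55883681],
       [  0.        ,   0.        ,   1.        ]]), 'dist_coeffs': array([0.00977675, 0.        , 0.        , 0.        , 0.        ]), 'position': array([ 37.82361726, 346.02996344, 774.07951171]), 'attitude': array([-2.44760496,  0.0106504 , -2.21969123])}
side {'mtx': array([[488.31626157,   0.        , 313.29962393],
       [  0.        , 488.31626157, 234.97154211],
       [  0.        ,   0.        ,   1.        ]]), 'dist_coeffs': array([-0.13359236,  0.        ,  0.        ,  0.        ,  0.        ]), 'position': array([399.00543379, 726.64264279, 589.30646474]), 'attitude': array([-2.17983754,  0.02441718, -3.04888823])}
{'mtx': array([[408.52696814,   0.        , 321.68333913],
       [  0.        , 408.52696814, 240.79913323],
       [  0.        ,   0.        ,   1.        ]]), 'dist_coeffs': array([-0.0546895,  0.       ,  0.       ,  0.       ,  0.       ]), 'mount': array([[ 4.40756228e-04, -9.61373950e-01, -2.75245227e-01,
         7.41662294e+01]
[... 248 characters left out ...]
00e+00]])}
{'time': 0.1, 'joint_positions': array([-1.47498287e+00,  3.42625311e-01,  1.52488179e+00, -6.83747979e-06,
        1.27542331e+00, -1.46004081e-01]), 'dq': array([ 0.00076857, -0.002329  , -0.00072087, -0.00053426,  0.00027745,
        0.00052779]), 'tau': array([ 1.73767494e-03, -4.32004094e+01, -2.44695640e+01,  7.19901058e-02,
        5.26809634e-02, -3.77819094e-05]), 'tool_pos': array([ 125.70392493, -509.36572573,  226.14272119]), 'tcp_rot': array([-3.14026817e+00, -1.88156537e-04,  2.41819406e-01]), 'contact_force': array([ 0.38633754, -0.17500116, -0.32865109]), 'moment': array([-0.03068973, -0.01110134, -0.04438423]), 'finger_force': 0.0, 'grip_width': 91.90558927520709}
```

View pics/scene0.png

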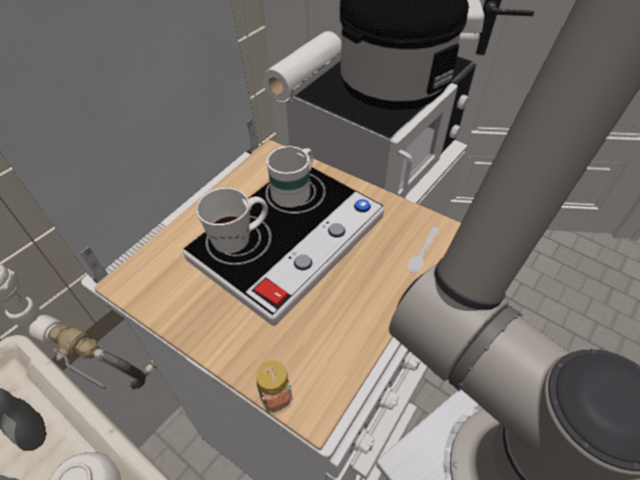

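View pics/side0.png

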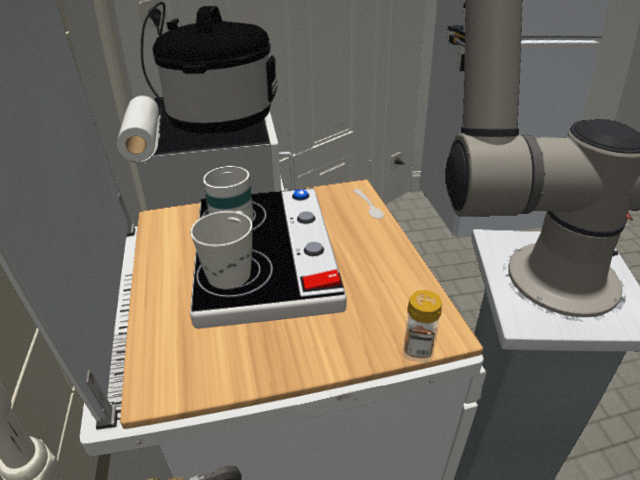

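The green-banded mug stands beside the blue key, so it is on the right side. In the scene picture the rocker is at about (270,291), the grey keys at (303,261) and (337,230), and the lock at (362,205). In the side picture they are at (321,281), (313,249), (306,217) and (300,195).

```bash
cat > h.py <<'E'
from plant import *
import numpy as np, cv2
from scipy.spatial.transform import Rotation as R
from scipy.optimize import least_squares
PTS=np.array([[-85,135,53],[-85,50,55],[-85,-50,55],[-85,-135,55.]])
def cam(n,o=None):
    c=get_calibration(n)
    if n=="wrist":
        T=np.eye(4);T[:3,:3]=R.from_euler('xyz',o['tcp_rot']).as_matrix();T[:3,3]=o['tool_pos'];M=T@c['mount']
        return c,M[:3,:3],M[:3,3]
    return c,R.from_euler('xyz',c['attitude']).as_matrix(),c['position']
def proj(cm,P):
    c,Rm,p=cm; rv=cv2.Rodrigues(Rm.T)[0]
    return cv2.projectPoints(np.array(P,float).reshape(-1,1,3),rv,-Rm.T@p,c['mtx'],c['dist_coeffs'])[0][:,0]
def world(w,P): return np.array(P)@R.from_euler('z',w[2]).as_matrix().T+[w[0],w[1],47]
def fit(views,w0=(500,0,0)): # views: list of (cam, idx, px)
    f=lambda w:np.concatenate([(proj(c,world(w,PTS[i]))-px).ravel() for c,i,px in views])
    r=least_squares(f,w0); return r.x,r.fun.reshape(-1,2)
E
python3 - <<'E'
from h import *
S=np.array([[270,291],[303,261],[337,230],[362,205.]]);D=np.array([[321,281],[313,249],[306,217],[300,195.]])
i=[0,1,2,3]
for v in ([(cam("scene"),i,S)],[(cam("side"),i,D)],[(cam("scene"),i,S),(cam("side"),i,D)]):
    w,r=fit(v); print(w.round(3),r.round(1).tolist()); 
print(world(w,PTS).round(1))
E
```

```text
[5.63321e+02 3.55890e+01 2.24000e-01] [[0.1, 0.8], [-0.6, 0.0], [-0.4, -0.8], [1.0, -0.3]]
[5.66249e+02 4.28490e+01 2.34000e-01] [[0.0, 1.0], [0.2, -0.4], [-0.4, -0.2], [0.1, -0.9]]
[5.65107e+02 3.78030e+01 2.29000e-01] [[-1.1, 0.8], [-1.9, -0.1], [-1.8, -1.0], [-0.6, -0.6], [0.6, -0.8], [1.1, -2.0], [0.7, -1.5], [1.4, -2.1]]
[[ 451.7  150.   100. ]
 [ 471.    67.2  102. ]
 [ 493.7  -30.2  102. ]
 [ 512.9 -113.   102. ]]
```

Call:
{"api": "arm_command", "payload": {
  "gripper": [0,0,0,0,0],
  "dp": [
    [1,-1,0],
    [1,-1,0],
    [1,-1,0],
    [1,-1,0],
    [1,-1,0]
  ],
  "twist": [0,0,0,0,0]
}}

```text
time: 0.72
tool_pos: [217.5, -357.2, 226.5]
tcp_rot: [-3.141, 0.0, 0.242]
contact_force: [0.4, -0.2, 0.3]
grip_width: 46.8
finger_force: 0.0
```

Call:
{"api": "arm_command", "payload": {
  "gripper": [0,0,0,0,0],
  "dp": [
    [1,-1,0],
    [1,-1,0],
    [1,-1,0],
    [1,-1,0],
    [1,-1,0]
  ],
  "twist": [0,0,0,0,0]
}}

```text
time: 1.35
tool_pos: [308.9, -206.0, 226.6]
tcp_rot: [-3.141, 0.0, 0.242]
contact_force: [-0.3, 0.1, -1.0]
grip_width: 0.7
finger_force: 0.0
```

Call:
{"api": "arm_command", "payload": {
  "gripper": [0,0,0,0,0],
  "dp": [
    [1,-1,0],
    [1,-1,0],
    [1,-1,0],
    [1,-1,0],
    [1,-1,0]
  ],
  "twist": [0,0,0,0,0]
}}

```text
time: 1.98
tool_pos: [400.3, -54.7, 226.5]
tcp_rot: [-3.142, 0.0, 0.242]
contact_force: [-0.1, -0.4, 0.1]
grip_width: 0.3
finger_force: 0.0
```

Call:
{"api": "arm_command", "payload": {
  "gripper": [0,0,0,0,0],
  "dp": [
    [1,-1,0],
    [1,-1,0],
    [0,-1,0],
    [0,0,0],
    [0,0,0]
  ],
  "twist": [0,0,0,0,0]
}}

```text
time: 2.6
tool_pos: [430.6, 28.5, 226.6]
tcp_rot: [3.141, 0.0, 0.242]
contact_force: [-0.8, 0.6, -1.1]
grip_width: 0.5
finger_force: 0.0
```

Run:
```python
from h import *
import json
o=get_obs();im=capture("wrist");cv2.imwrite("pics/w1.png",im[:,:,::-1])
json.dump({k:o[k].tolist() for k in('tool_pos','tcp_rot')},open('o1.json','w'))
print(o['time'],o['tool_pos'],o['tcp_rot'],proj(cam("wrist",o),world([565.1,37.8,.229],PTS)))
```

```text
2.6 [430.60059136  28.48350227 226.6124616 ] [3.14121817e+00 2.15790625e-04 2.41937664e-01] [[158.02017498 161.99412518]
 [280.25851335 163.27432077]
 [426.46589583 165.495626  ]
 [547.25918014 168.19145108]]
```

View pics/w1.png

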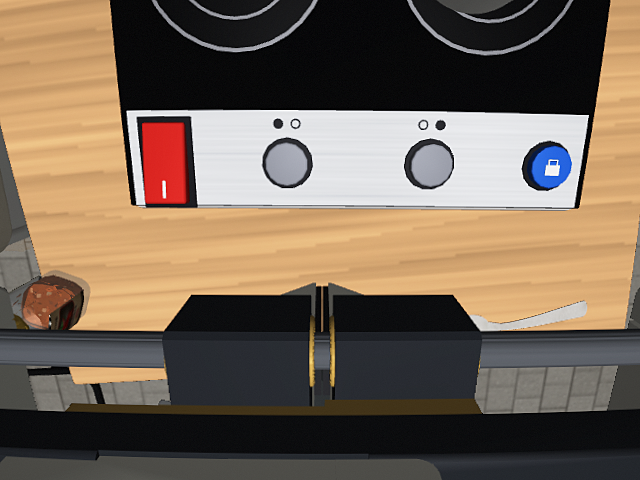

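The wrist picture shows the key tops at (288,162), (431,163) and (551,165), with the red rocker centred near (165,162) and its bar at (164,190). That is about 5 px off my prediction, so I refine the fit.

Run:
```python
from h import *
o=get_obs();W=np.array([[165,162],[288,162.3],[431,163],[551,165.5]])
w,r=fit([(cam("wrist",o),[1,2,3],W[1:])]);print(w.round(3),r.round(1).tolist())
S=np.array([[270,291],[303,261],[337,230],[362,205.]]);D=np.array([[321,281],[313,249],[306,217],[300,195.]])
i=[1,2,3]
w,r=fit([(cam("wrist",o),i,W[1:]),(cam("scene"),i,S[1:]),(cam("side"),i,D[1:])]);print(w.round(3),r.round(1).tolist())
T=world(w,np.vstack([PTS,[-105,135,58]]));print(T.round(1))
print(((T-o['tool_pos'])@R.from_euler('xyz',o['tcp_rot']).as_matrix()).round(1))
```

```text
[5.66981e+02 3.46860e+01 2.34000e-01] [[-2.4, -0.2], [0.9, 0.5], [1.7, 0.0]]
[5.66617e+02 3.51890e+01 2.35000e-01] [[-3.2, 0.2], [0.1, 0.8], [0.9, 0.2], [-1.0, -1.4], [-1.2, -2.4], [-0.2, -1.9], [0.4, -3.1], [-0.2, -2.4], [0.3, -2.9]]
[[ 452.5  146.7  100. ]
 [ 472.3   64.   102. ]
 [ 495.6  -33.2  102. ]
 [ 515.4 -115.9  102. ]
 [ 433.1  142.   105. ]]
[[  49.5 -109.9  126.6]
 [  49.   -24.9  124.7]
 [  48.4   75.1  124.7]
 [  47.8  160.1  124.7]
 [  29.5 -110.   121.6]]
```

Call:
{"api": "arm_command", "payload": {
  "gripper": [0,0,0,0,0],
  "dp": [
    [0.3,-1,0.5],
    [0.3,-1,0.5],
    [0.3,-1,0.8],
    [0.3,-1,0.8],
    [0,-0.4,0.8]
  ],
  "twist": [0,0,0,0,0]
}}

```text
time: 3.28
tool_pos: [433.9, 143.1, 141.1]
tcp_rot: [3.141, -0.001, 0.242]
contact_force: [-1.1, 0.0, 1.0]
grip_width: 0.5
finger_force: 0.0
```

Run:
```python
from h import *
o=get_obs();im=capture("wrist");s=capture("side")
a=cv2.resize(im[100:400,120:520],(800,600));cv2.imwrite("pics/w2.png",a[:,:,::-1])
print(o['tool_pos'],o['tcp_rot'],proj(cam("wrist",o),o['tool_pos']),proj(cam("wrist",o),world([566.6,35.2,.235],[[-85,135,53],[-105,135,58]])))
```

```text
[433.87826348 143.14205661 141.08934177] [ 3.14147372e+00 -5.50234533e-04  2.41554255e-01] [[320.63247047 307.60840053]] [[322.89246861 237.98099368]
 [322.60142366 278.75176582]]
```

View pics/w2.png

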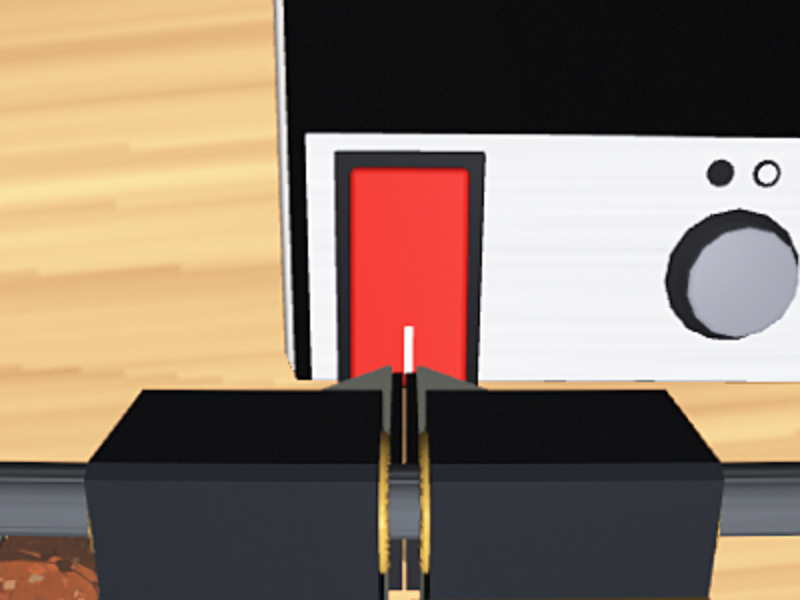

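Call:
{"api": "arm_command", "payload": {
  "gripper": [0,0,0,0,0],
  "dp": [
    [0,0.04,0.5],
    [0,0,0.5],
    [0,0,0.2],
    [0,0,0.1],
    [0,0,0.1]
  ],
  "twist": [0,0,0,0,0]
}}

```text
time: 4.0
tool_pos: [433.9, 141.9, 106.8]
tcp_rot: [3.141, -0.001, 0.242]
contact_force: [0.6, 0.5, 0.6]
grip_width: 0.6
finger_force: 0.0
```

Call:
{"api": "arm_command", "payload": {
  "gripper": [0,0,0,0,0],
  "dp": [
    [0,0,0.05],
    [0,0,0.05],
    [0,0,0.04],
    [0,0,0],
    [0,0,0]
  ],
  "twist": [0,0,0,0,0]
}}

```text
time: 4.62
tool_pos: [433.8, 142.0, 103.2]
tcp_rot: [3.141, -0.0, 0.242]
contact_force: [-0.1, 0.6, 0.2]
grip_width: 0.4
finger_force: 0.0
```

Call:
{"api": "arm_command", "payload": {
  "gripper": [0,0,0,0,0],
  "dp": [
    [0,0,0.05],
    [0,0,0.05],
    [0,0,0],
    [0,0,0],
    [0,0,0]
  ],
  "twist": [0,0,0,0,0]
}}

```text
time: 5.25
tool_pos: [433.4, 141.9, 100.7]
tcp_rot: [3.142, 0.001, 0.242]
contact_force: [-2.3, -1.1, 5.0]
grip_width: 0.2
finger_force: 2.5
```

Call:
{"api": "arm_command", "payload": {
  "gripper": [0,0,0,0,0],
  "dp": [
    [0,0,0.04],
    [0,0,0.02],
    [0,0,0],
    [0,0,0],
    [0,0,0]
  ],
  "twist": [0,0,0,0,0]
}}

```text
time: 5.88
tool_pos: [433.4, 141.9, 100.1]
tcp_rot: [3.141, -0.0, 0.242]
contact_force: [-7.5, -1.5, 15.0]
grip_width: 0.2
finger_force: 8.2
```

Call:
{"api": "arm_command", "payload": {
  "gripper": [0,0,0,0,0],
  "dp": [
    [0,0,-0.1],
    [0,0,-0.5],
    [0,0,-1],
    [-0.5,0.5,-0.5],
    [-0.5,0.5,0]
  ],
  "twist": [0,0,0,0,0]
}}

```text
time: 6.5
tool_pos: [416.0, 111.3, 152.7]
tcp_rot: [3.141, -0.003, 0.242]
contact_force: [0.2, -1.1, -0.2]
grip_width: 0.2
finger_force: 0.0
```

Call:
{"api": "arm_command", "payload": {
  "gripper": [0,0,0,0,0],
  "dp": [
    [0,1,-0.5],
    [0,1,-0.5],
    [0,1,-0.5],
    [0,0,0],
    [0,0,0]
  ],
  "twist": [0,0,0,0,0]
}}

```text
time: 7.12
tool_pos: [432.6, 39.1, 188.5]
tcp_rot: [-3.141, 0.001, 0.241]
contact_force: [-0.1, 0.3, 0.1]
grip_width: 0.5
finger_force: 0.0
```

Run:
```python
from h import *
o=get_obs();im=capture("wrist");cv2.imwrite("pics/w3.png",im[:,:,::-1])
print(o['tool_pos'],o['tcp_rot'],proj(cam("wrist",o),world([566.6,35.2,.235],PTS)))
```

```text
[432.60004005  39.07331322 188.5028384 ] [-3.14094977e+00  1.21862885e-03  2.41138721e-01] [[156.10718752 174.99046833]
 [296.37542939 175.77065573]
 [463.79314225 177.33335539]
 [600.16841748 179.57267188]]
```

View pics/w3.png

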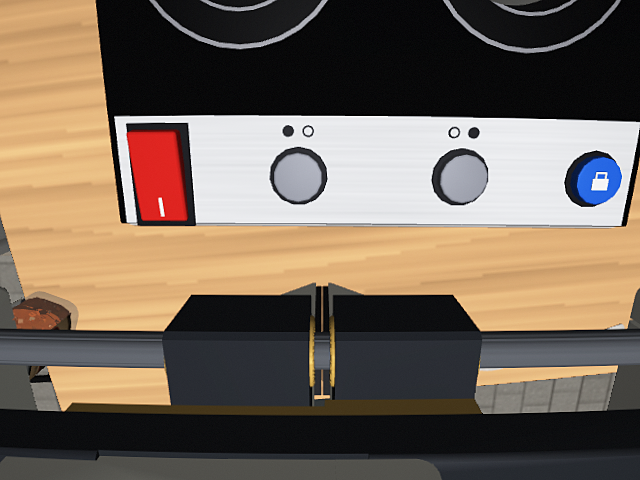

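The rocker is over to on: its far half is raised and its near half sunk. The keys sit within 2 px of prediction, so the warmer hasn't moved. Next is the right key.

Call:
{"api": "arm_command", "payload": {
  "gripper": [0,0,0,0,0],
  "dp": [
    [0.45,0.85,0.3],
    [0.45,0.85,0.6],
    [0.45,0.85,0.8],
    [0.4,0.85,0.8],
    [0,0,0.4]
  ],
  "twist": [0,0,0,0,0]
}}

```text
time: 7.8
tool_pos: [496.6, -34.4, 114.7]
tcp_rot: [-3.141, 0.002, 0.241]
contact_force: [-0.5, -0.0, 0.4]
grip_width: 0.8
finger_force: 0.0
```

Call:
{"api": "arm_command", "payload": {
  "gripper": [0,0,0,0,0],
  "dp": [
    [0,0,0.1],
    [0,0,0.1],
    [0,0,0.1],
    [0,0,0],
    [0,0,0]
  ],
  "twist": [0,0,0,0,0]
}}

```text
time: 8.43
tool_pos: [496.3, -33.1, 109.5]
tcp_rot: [3.141, -0.001, 0.242]
contact_force: [0.4, -1.0, -0.3]
grip_width: 0.4
finger_force: 0.0
```

Call:
{"api": "arm_command", "payload": {
  "gripper": [0,0,0,0,0],
  "dp": [
    [0,0,0.2],
    [0,0,0.1],
    [0,0,0.08],
    [0,0,0],
    [0,0,0]
  ],
  "twist": [0,0,0,0,0]
}}

```text
time: 9.05
tool_pos: [496.0, -33.2, 99.8]
tcp_rot: [-3.142, 0.0, 0.242]
contact_force: [-1.4, -0.4, 3.3]
grip_width: 0.5
finger_force: 1.3
```

Call:
{"api": "arm_command", "payload": {
  "gripper": [0,0,0,0,0],
  "dp": [
    [0,0,0.06],
    [0,0,0.04],
    [0,0,0],
    [0,0,0],
    [0,0,0]
  ],
  "twist": [0,0,0,0,0]
}}

```text
time: 9.68
tool_pos: [496.1, -33.2, 97.2]
tcp_rot: [3.142, 0.0, 0.242]
contact_force: [-2.4, 0.4, 4.3]
grip_width: 0.1
finger_force: 2.4
```

Call:
{"api": "arm_command", "payload": {
  "gripper": [0,0,0,0,0],
  "dp": [
    [0,0,0.04],
    [0,0,0.02],
    [0,0,0],
    [0,0,0],
    [0,0,0]
  ],
  "twist": [0,0,0,0,0]
}}

```text
time: 10.3
tool_pos: [496.2, -33.2, 97.0]
tcp_rot: [3.141, -0.001, 0.242]
contact_force: [-4.7, 1.8, 16.1]
grip_width: 0.4
finger_force: 8.3
```

Call:
{"api": "arm_command", "payload": {
  "gripper": [0,0,0,0,0],
  "dp": [
    [0,0,-0.2],
    [0,0,-0.5],
    [0,0,-0.6],
    [0,0.4,0],
    [0,0.8,0]
  ],
  "twist": [0,0,0,0,0]
}}

```text
time: 10.92
tool_pos: [503.5, -63.0, 127.9]
tcp_rot: [3.141, 0.0, 0.243]
contact_force: [0.5, -1.4, -0.8]
grip_width: 0.3
finger_force: 0.0
```

Call:
{"api": "arm_command", "payload": {
  "gripper": [0,0,0,0,0],
  "dp": [
    [-0.05,0.8,0],
    [0,0.8,0],
    [0,0.6,0],
    [0,0,0],
    [0,0,0]
  ],
  "twist": [0,0,0,0,0]
}}

```text
time: 11.55
tool_pos: [515.0, -115.7, 128.0]
tcp_rot: [-3.141, 0.0, 0.242]
contact_force: [-0.8, 0.3, 0.7]
grip_width: 0.7
finger_force: 0.0
```

Run:
```python
from h import *
o=get_obs();im=capture("wrist");a=cv2.resize(im[100:400,120:520],(800,600));cv2.imwrite("pics/w4.png",a[:,:,::-1])
print(o['tool_pos'],o['tcp_rot'],o['contact_force'],(proj(cam("wrist",o),world([566.6,35.2,.235],PTS))-[120,100])*2)
```

```text
[ 515.03596548 -115.69854427  128.03006681] [-3.14109357e+00  4.68078846e-04  2.41718142e-01] [-0.81105179  0.29343259  0.66459371] [[-596.75701007  348.6011767 ]
 [-329.42921252  357.87389526]
 [  52.86632501  363.9426985 ]
 [ 402.77343634  367.36585988]]
```

View pics/w4.png

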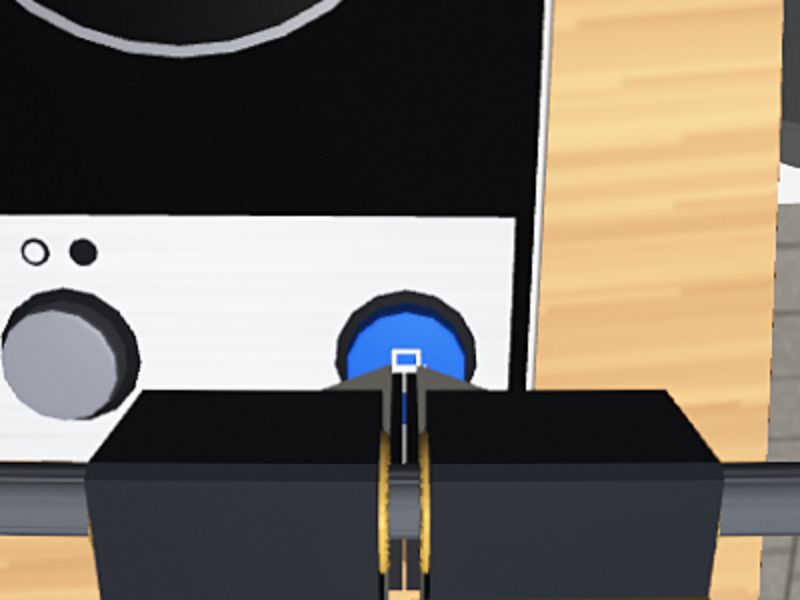

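The blue key is centred under the fingertips at crop position (405,365), and the right key is back up. Next I press the lock key.

Call:
{"api": "arm_command", "payload": {
  "gripper": [0,0,0,0,0],
  "dp": [
    [0,0,0.5],
    [0,0,0.4],
    [0,0,0.2],
    [0,0,0.06],
    [0,0,0.04]
  ],
  "twist": [0,0,0,0,0]
}}

```text
time: 12.22
tool_pos: [515.2, -115.9, 98.3]
tcp_rot: [-3.141, 0.0, 0.242]
contact_force: [-1.8, 2.1, 3.3]
grip_width: 0.5
finger_force: 1.6
```

Call:
{"api": "arm_command", "payload": {
  "gripper": [0,0,0,0,0],
  "dp": [
    [0,0,0.04],
    [0,0,0.04],
    [0,0,0.02],
    [0,0,0],
    [0,0,0]
  ],
  "twist": [0,0,0,0,0]
}}

```text
time: 12.85
tool_pos: [515.3, -116.0, 97.1]
tcp_rot: [3.141, -0.001, 0.242]
contact_force: [-5.8, 2.3, 13.7]
grip_width: 0.3
finger_force: 6.6
```

Call:
{"api": "arm_command", "payload": {
  "gripper": [0,0,0,0,0],
  "dp": [
    [0,0,0],
    [0,0,0],
    [0,0,0],
    [0,0,0],
    [0,0,0]
  ],
  "twist": [0,0,0,0,0]
}}

```text
time: 13.48
tool_pos: [515.3, -116.0, 97.0]
tcp_rot: [3.141, -0.001, 0.242]
contact_force: [-5.2, 3.9, 12.3]
grip_width: 0.4
finger_force: 6.6
```

Call:
{"api": "arm_command", "payload": {
  "gripper": [0,0,0,0,0],
  "dp": [
    [0,0,0],
    [0,0,0],
    [0,0,0],
    [0,0,0],
    [0,0,0]
  ],
  "twist": [0,0,0,0,0]
}}

```text
time: 14.1
tool_pos: [515.3, -116.0, 97.1]
tcp_rot: [3.141, -0.001, 0.242]
contact_force: [-5.2, 2.7, 12.2]
grip_width: 0.2
finger_force: 6.6
```

Call:
{"api": "arm_command", "payload": {
  "gripper": [0,0,0,0,0],
  "dp": [
    [0,0,0],
    [0,0,0],
    [0,0,-0.3],
    [0,0,-0.6],
    [0,0,-0.8]
  ],
  "twist": [0,0,0,0,0]
}}

```text
time: 14.72
tool_pos: [515.4, -116.2, 139.0]
tcp_rot: [3.141, 0.0, 0.242]
contact_force: [-0.7, -0.1, -0.2]
grip_width: 0.4
finger_force: 0.0
```

Call:
{"api": "arm_command", "payload": {
  "gripper": [0,0,0,0,0],
  "dp": [
    [0,-0.5,-1],
    [0,-1,-1],
    [0,-1,-1],
    [0,-1,-1],
    [0,0,0]
  ],
  "twist": [0,0,0,0,0]
}}

```text
time: 15.35
tool_pos: [495.3, -30.3, 240.7]
tcp_rot: [3.139, -0.005, 0.244]
contact_force: [-0.2, 0.1, -0.4]
grip_width: 0.1
finger_force: 0.0
```

Run:
```python
from h import *
o=get_obs();im=capture("wrist");cv2.imwrite("pics/w5.png",im[:,:,::-1])
print(o['time'],o['tool_pos'],o['contact_force'],proj(cam("wrist",o),world([566.6,35.2,.235],PTS)))
```

```text
15.35 [495.29503971 -30.29581145 240.65215932] [-0.15718556  0.14752209 -0.38846361] [[ 82.68291065 226.16725209]
 [191.37595826 227.57993694]
 [324.73043406 228.67435246]
 [437.9238174  229.71559506]]
```

View pics/w5.png

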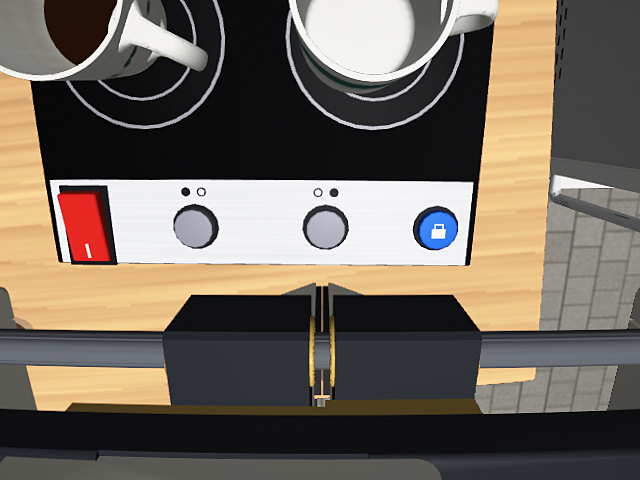

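The rocker is on and all keys are up. The mugs and warmer are where they were, with keys at (196,228), (326,229) and (437,230), as predicted. The robot touches nothing.

```bash
python3 -c "
from plant import *
print(close_job())"
```

```text
the job is handed in; nothing more can be done
None
```

I switched the rocker on, pressed the right grey key (the green-banded mug's side) fully and released it, then held the blue lock key down for about 1.8–2 s; the job is handed in, with no verdict returned.

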